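Slide the inspection magnifier over the green gear

ROBOT

A 6-joint arm with a two-finger parallel gripper is mounted at the origin on the work surface. World frame = base frame: x ahead of the robot, y to its left, z up, the work surface at z = 0. Lengths are in m, angles in rad, forces in N, time in s.
With the tool pointing down it reaches from about 0.375 to 0.975 m from the base axis. Payload 3.8 kg.
Tool frame: the origin (TCP) lies midway between the tips of the shut fingers; the grasp point (between the pads) lies 19 mm behind it; x points along the fingers, z is the direction in which the jaws open and shut, and the axes are right-handed (so a half turn about x gives the same grasp; the last joint's range is limited). The gripper opens to 85 mm and grips with 20 to 120 N. Pads are 22 mm wide; open, the fingers measure 114 mm over their backs; the gripper's body (76 mm by 85 mm) begins 54 mm behind the grasp point. The pads swing forward as they close: fully open they stand 13 mm farther back than shut.
Start: joints at [1.063, 0.264, 1.604, -0, 1.274, -0.037], TCP at [0.306, 0.602, 0.231] pointing down, gripper open.
Joint ranges: [-2.63, 2.63], [-0.94, 2.18], [0.31, 2.57], [-1.31, 4.45], [0, 2.66], [-2.55, 2.55]. Speed limits (rad/s): [2.57, 2.57, 3.14, 3.14, 3.14, 3.14].

INTERFACE

Orientations are given as a unit quaternion [x, y, z, w].
In Python, from rig import sensors, cams, hand_in gives the robot as it stands.
- The arm moves only by the shell command python3 -m handwheel 'ROWS'. ROWS is JSON, one flat list of numbers, 7 for each row, row after row: the gripper command: -1 is shut, 1 is fully open, values between are in proportion, then the shift along the world's x, y, z in mm, then the turn, a rotation vector about the world's x, y, z in rad. A call has 1 to 10 rows; each row shifts and turns the pose as measured when the row begins; what a row does not reach is not made up. A row lasts 1/10 s, in which the tool goes at most 50 mm and 8.59 degrees, less where a joint would pass 70% of its speed; a pose out of reach is approached as far as the arm can. A call is refused whole if a number of a shift passes 50 or a number of a turn 0.15, either way. A call with a gripper value outside its range is refused whole. The fingers move at their own pace and stop on an object; the grip force is fixed at half the most. Time passes only in rows, so rows that do not move let the fingers close. It gives the time, the measured TCP pose, the force and the opening at its end, in the units of the state.
- sensors.get_state(): the state, without advancing time (a new reading comes with each control period).
- cams.snapshot(name): name is "scene" or "side" or "wrist"; returns (picture, depth): 400x640x3 uint8, red, green, blue; 400x640 float32, m along the optical axis (not along the pixel's ray), 0 where there is no reading.
- cams.calibration(name): a dict with "K" (3x3 intrinsics, pixels), "extrinsics" (4x4, takes a point from camera to world coordinates). Camera axes: x right, y down, z forward; pixel columns grow to the right and rows downward; lengths in m; the calibration is good to about 2 mm. The wrist camera is an equidistant fisheye: a pixel r from the principal point sees the ray r / f radians off the axis. A picture is of the moment at which its call begins: read the wrist's pose just before it. calibration takes no time and is no camera call; for the wrist camera it gives the pose at the moment of the call.
- hand_in(): hands the job in, once; it reports no verdict.
The state is a dict: "clock": time; "qpos": joint angles; "qd": joint speeds; "effort": joint torques, N m; "position": TCP position; "tcp_rot": TCP orientation; "force": force on the tool from outside, world axes, zero at the start; "ft_torque": the same for the moment, N m; "width": finger opening in m.
Only numpy, scipy, OpenCV 4.12 (cv2) and the standard library are available. Lean on these libraries where they do the work, as an engineer would, in place of code of your own. Each camera call takes 0.05 s, during which the arm holds its last target. There are 200 camera calls.

TASK

Bring the magnifier on the inspection board over the green printed gear: its carriage is locked to the rail, so hold the red thumb release pressed in against the black grip fin while you slide the carriage along the rail until the lens is centred over the gear. Then let go so that the release springs out and the carriage locks there; leave the gear lying where it is.

Things in the scene. Friction and masses are not known exactly. Their poses are not given: they have to be found in the camera images.
- grip (a point): Squeeze point on the grey carriage, 78 mm above bench, midway between outer face of the red button (26 mm along rail, 30 high) and back of the black fin (34 mm along rail, top 20 mm higher): 36 mm across, 30 with button in. Axes: z up; y along rail, the carriage's only motion; x from button (on robot's side) through fin to lens. Carriage below (50 x 56 mm) is 48 mm high, boom to the lens 43 mm.
- release (a joint): Red thumb release: m pressed in along +x of grip, 0 = out (carriage locked to the rail; it holds against about 25 N), 0.006 = fully in against a stop. Sprung: about 9 N to push it fully in. It frees the carriage when half in; keep it fully in. Freed, the carriage slides with about 2 N of friction, 170 mm each way from the rail's middle; it starts within 35 mm of the middle.
- lens (a point): Centre of the round lens in its white ring (86 mm outside diameter, underside 80 mm and top 94 mm above the bench), fixed to the carriage 150 mm from grip along its +x and moving with it; its riser stands 98 to 108 mm out from grip. Same axes as grip: y along the rail. Rail and board (270 x 450 mm, 10 mm thick) are fixed to the bench.
- green_gear: Green 3D-printed gear, 52 mm across the teeth, 18 mm thick, 30 g, lying flat and loose on the black mat strip that runs beside the rail under the lens's path. Origin: centre of its underside, 10 mm above the bench, z up. It shares the strip with a blue spool and two white prints (under 35 mm high) in any order, and may be on either side of the lens's start.
Things that resemble listed ones, but are neither listed nor needed, are in the scene too. Of the things shaped like the green_gear, the green one is meant.

How it is judged:
By the outcome, as a careful person would: the job done as asked, in the order asked, and still so for the second after the job is handed in, with the robot touching nothing.
It also fails if it takes over 32 s, if anything falls off the work surface, if the arm or the gripper's body presses on something with over 40 N, if the wrist force passes 120 N, or if a joint passes its speed limit or range.

## Working session

There is one attempt and no reset: what is moved stays moved. The work goes in short steps, Python scripts to look and compute and a shell command to move; the robot and the scene stay as the last step left them, time stands still between calls to the robot, and variables do not carry over. Pictures are saved under pics/ and viewed, about 8 in all and at most 12, crops included, and the job is handed in when it is done.

```bash
mkdir -p pics; ls
cat > h.py <<'E'
import numpy as np,cv2
from rig import sensors,cams
def snap(n,f=None):
    c=cams.calibration(n); p,d=cams.snapshot(n)
    if f: cv2.imwrite('pics/'+f,cv2.cvtColor(p,cv2.COLOR_RGB2BGR))
    return p,d,np.array(c['K']),np.array(c['extrinsics'])
def ray(n,K,u,v):
    x=(u-K[0,2])/K[0,0]; y=(v-K[1,2])/K[1,1]
    if n!='wrist': return np.array([x,y,1.])
    r=np.hypot(x,y); s=np.sin(r)/max(r,1e-9)
    return np.array([x*s,y*s,np.cos(r)])
def onplane(n,K,E,u,v,z):
    d=E[:3,:3]@ray(n,K,u,v); o=E[:3,3]
    return o+d*(z-o[2])/d[2]
def bydepth(n,K,E,u,v,dep):
    d=ray(n,K,u,v); return E[:3,:3]@(d/d[2]*dep)+E[:3,3]
E
python3 - <<'E'
from h import *
for n in ('scene','side'):
    p,d,K,E=snap(n,n+'0.png'); print(n,K.round(1).tolist(),E.round(3).tolist()); np.savez(n+'0.npz',p=p,d=d,K=K,E=E)
print(sensors.get_state())
E
```

```text
pics
scene [[435.0, 0.0, 334.3], [0.0, 435.0, 200.3], [0.0, 0.0, 1.0]] [[0.376, 0.566, -0.733, 1.327], [0.926, -0.237, 0.293, -0.173], [-0.008, -0.79, -0.614, 0.66], [0.0, 0.0, 0.0, 1.0]]
side [[387.9, 0.0, 321.8], [0.0, 387.9, 207.2], [0.0, 0.0, 1.0]] [[0.991, -0.11, 0.076, 0.557], [-0.132, -0.717, 0.684, -0.4], [-0.021, -0.688, -0.725, 0.632], [0.0, 0.0, 0.0, 1.0]]
{'clock': 0.1, 'qpos': array([ 1.06307751e+00,  2.64701366e-01,  1.60527139e+00, -2.95218407e-05,
        1.27368254e+00, -3.68873095e-02]), 'qd': array([-0.00274268, -0.00243346, -0.00073981, -0.00105222,  0.0015926 ,
        0.00060525]), 'effort': array([-1.87989704e-04, -5.16707146e+01, -3.68591380e+01, -1.69054624e-04,
        6.31070434e-03, -8.75147805e-06]), 'position': array([0.30587477, 0.60096588, 0.23005231]), 'tcp_rot': array([-0.36995416,  0.6034609 ,  0.36922083,  0.6022    ]), 'force': array([-1.03795087, -0.34860769, -0.64899322]), 'ft_torque': array([-0.01961725,  0.00234856, -0.00983034]), 'width': 0.08537288283072064}
```

View pics/scene0.png

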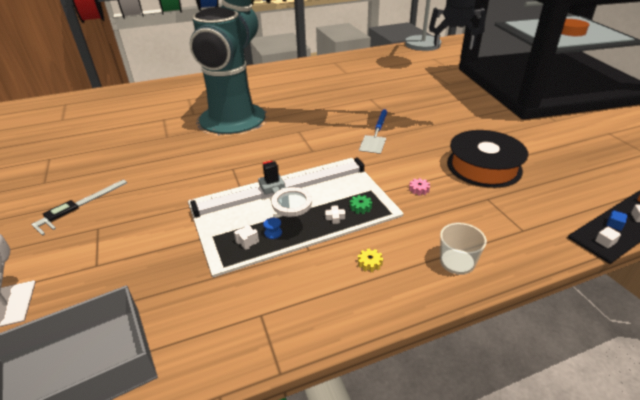

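View pics/side0.png

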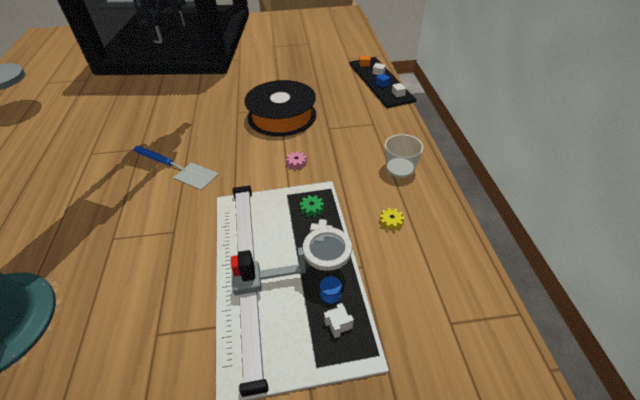

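The scene view shows three gears: green at (361,203) on the black strip, pink at (419,186) and yellow at (370,259) on the bench. In the side view the green one is at (312,205). Red button and black fin are at scene (270,165–175) and side (237–247,265). The rail's black end caps are at side (243,191) and (254,388). I choose the green gear on the strip.

```bash
cat > m.py <<'E'
from h import *
def mask(p,lo,hi):
    return cv2.inRange(cv2.cvtColor(p,cv2.COLOR_RGB2HSV),lo,hi)
def blobs(m,a=15):
    n,l,s,c=cv2.connectedComponentsWithStats(m)
    return [(c[i].round(1),s[i].tolist()) for i in range(1,n) if s[i,4]>a]
def hullc(m,pt):
    n,l,s,c=cv2.connectedComponentsWithStats(m)
    k=l[int(pt[1]),int(pt[0])]
    (x,y),r=cv2.minEnclosingCircle(cv2.findNonZero((l==k).astype(np.uint8))); return x,y,r
E
python3 - <<'E'
from m import *
roi={'scene':(190,140,410,275),'side':(205,170,390,400)}
for n in roi:
    z=np.load(n+'0.npz');p,d,K,E=z['p'],z['d'],z['K'],z['E']
    x0,y0,x1,y1=roi[n]; R=np.zeros(p.shape[:2],np.uint8);R[y0:y1,x0:x1]=255
    g=mask(p,(45,80,40),(85,255,255))&R
    r=(mask(p,(0,170,80),(6,255,255))|mask(p,(174,170,80),(180,255,255)))&R
    for nm,m,h in(('green',g,.02),('red',r,.082)):
        for c,s in blobs(m): 
            print(n,nm,c,s,'plane',onplane(n,K,E,*c,h).round(4),'depth',bydepth(n,K,E,*c,d[int(c[1]),int(c[0])]).round(4))
            if nm=='red' or nm=='green':
                ys,xs=np.nonzero(m); P=np.array([bydepth(n,K,E,u,v,d[v,u]) for u,v in zip(xs,ys) if d[v,u]>0]); print('  med',np.median(P,0).round(4),P.min(0).round(3),P.max(0).round(3))
# points: rail direction from end caps in side & scene
S=np.load('side0.npz');C=np.load('scene0.npz')
def P(z,n,u,v): return bydepth(n,z['K'],z['E'],u,v,z['d'][v,u]).round(4)
for u,v in((243,191),(254,388),(245,220),(248,310),(250,350),(327,232),(327,268),(304,250),(350,250),(247,258)): print('side',u,v,P(S,'side',u,v))
for u,v in((195,208),(360,164),(291,190),(291,213),(270,175)): print('scene',u,v,P(C,'scene',u,v))
big=np.hstack([cv2.resize(C['p'][150:250,240:380],None,fx=3,fy=3),cv2.resize(S['p'][180:300,215:345],None,fx=2.5,fy=2.5)]) if 0 else None
a=cv2.resize(C['p'][150:230,240:390],(750,400));b=cv2.resize(S['p'][185:285,215:365],(300,200))
cv2.imwrite('pics/crop1.png',cv2.cvtColor(a,cv2.COLOR_RGB2BGR))
E
```

```text
scene green [360.4 203.8] [349, 195, 24, 19, 364] plane [0.5984 0.1842 0.02  ] depth [0.6038 0.1816 0.0247]
  med [0.6048 0.1814 0.0263] [0.551 0.158 0.008] [0.627 0.222 0.032]
scene red [266.8 161.9] [263, 161, 9, 3, 17] plane [0.4303 0.0079 0.082 ] depth [ 0.2994  0.0343 -0.0024]
  med [0.4475 0.0066 0.093 ] [ 0.297 -0.005 -0.001] [0.46  0.035 0.099]
side green [311.5 205.6] [299, 195, 26, 23, 437] plane [0.5994 0.1859 0.02  ] depth [0.5988 0.1784 0.0278]
  med [0.5992 0.1793 0.0268] [0.573 0.158 0.008] [0.629 0.229 0.031]
side red [234.9 265.3] [231, 256, 9, 20, 121] plane [0.4483 0.0053 0.082 ] depth [ 0.4502 -0.002   0.0918]
  med [ 0.4493 -0.0022  0.0919] [ 0.443 -0.007  0.067] [0.455 0.017 0.098]
side 243 191 [0.452  0.2439 0.0308]
side 254 388 [ 0.4718 -0.1862  0.0355]
side 245 220 [0.4565 0.1564 0.0296]
side 248 310 [ 0.4621 -0.0528  0.0283]
side 250 350 [ 0.465  -0.124   0.0276]
side 327 232 [0.6146 0.0473 0.0917]
side 327 268 [ 0.6039 -0.0269  0.087 ]
side 304 250 [0.5692 0.0108 0.0945]
side 350 250 [ 0.6478 -0.0012  0.0948]
side 247 258 [0.4716 0.0053 0.0984]
scene 195 208 [ 0.4824 -0.1812  0.0346]
scene 360 164 [0.4629 0.2453 0.0354]
scene 291 190 [0.5785 0.0237 0.093 ]
scene 291 213 [0.6492 0.0009 0.0888]
scene 270 175 [0.4801 0.0016 0.0764]
```

View pics/crop1.png

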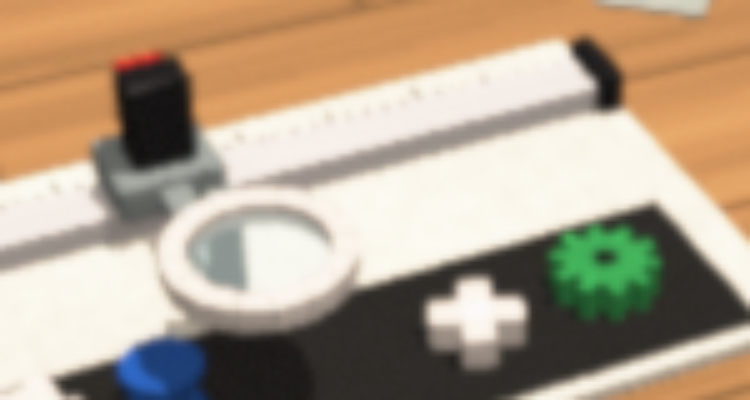

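The crop confirms the green gear, with a white cross print next to it and the red button behind the fin. Next: fit the lens and rail, and work out the tool turn.

Run:
```python
from m import *
from scipy.spatial.transform import Rotation as R
from scipy.optimize import least_squares
for n in('scene','side'):
    z=np.load(n+'0.npz');p,d,K,E=z['p'],z['d'],z['K'],z['E']
    v,u=np.mgrid[0:400,0:640]; X=np.stack([(u-K[0,2])/K[0,0],(v-K[1,2])/K[1,1],np.ones_like(u)],-1)*d[...,None]@E[:3,:3].T+E[:3,3]
    m=(X[...,2]>.086)&(X[...,2]<.102)&(np.hypot(X[...,0]-.608,X[...,1]-.008)<.055)&(d>0)
    Q=X[m]; ring=cv2.minEnclosingCircle(Q[:,:2].astype(np.float32)); print(n,'ring',len(Q),ring,Q[:,2].mean())
    # image: white pixels outline -> plane 0.094
    rail=X[(X[...,2]>.024)&(X[...,2]<.034)&(abs(X[...,0]-.463)<.04)&(X[...,1]>-.17)&(X[...,1]<.22)&(d>0)&~((X[...,1]>-.05)&(X[...,1]<.05))]
    l=cv2.fitLine(rail[:,:2].astype(np.float32),cv2.DIST_HUBER,0,.01,.01).ravel(); print('rail',len(rail),l,np.degrees(np.arctan2(-l[0]*np.sign(l[1]),abs(l[1]))))
    fin=X[(X[...,2]>.06)&(X[...,2]<.11)&(abs(X[...,0]-.46)<.05)&(abs(X[...,1])<.05)]; print('fin',fin.min(0),fin.max(0),np.median(fin,0))
s=sensors.get_state(); M=R.from_quat(s['tcp_rot']).as_matrix(); print(M.round(3))
```

```text
scene ring 884 ((0.6066017746925354, 0.013802300207316875), 0.04852629452943802) 0.09087161523623526
rail 933 [ 0.048574   -0.9988196   0.46251112  0.01790549] 2.7841804
fin [ 0.44303409 -0.01017075  0.06039098] [0.48181667 0.02484172 0.10044257] [0.47652653 0.00520129 0.08678064]
side ring 1661 ((0.6046768426895142, 0.014748106710612774), 0.04767024889588356) 0.09074584802862319
rail 2088 [ 0.04886214 -0.9988055   0.46131998 -0.0198944 ] 2.8007097
fin [ 0.44133015 -0.01020967  0.06000661] [0.4782731  0.02377908 0.10096666] [ 0.46285143 -0.0037175   0.09250575]
[[-0.001 -0.891  0.454]
 [-0.002  0.454  0.891]
 [-1.     0.    -0.002]]
```

```bash
python3 -m handwheel '[1,13,-50,-2,0,0,-0.105, 1,13,-50,-2,0,0,-0.105, 1,13,-50,-2,0,0,-0.105, 1,13,-50,-2,0,0,-0.105, 1,13,-50,-2,0,0,-0.105, 1,13,-50,-2,0,0,-0.105, 1,13,-50,-2,0,0,-0.105, 1,13,-50,-2,0,0,-0.105, 1,13,-50,-2,0,0,-0.105, 1,13,-50,-2,0,0,-0.105]'
```

```text
clock: 1.1
position: [0.4253, 0.1166, 0.2046]
tcp_rot: [-0.007, 0.709, 0.007, 0.705]
force: [0.9, 0.1, 0.7]
width: 0.0857
```

```bash
python3 -m handwheel '[1,11,-37,0,0,0,0.029, 1,11,-37,0,0,0,0, 1,11,-37,0,0,0,0, 1,0,0,0,0,0,0]'
python3 - <<'E'
from m import *
s=sensors.get_state(); print(s['position'],s['tcp_rot'])
p,d,K,E=snap('wrist','w1.png'); np.savez('w1.npz',p=p,d=d,K=K,E=E); print(K.tolist(),E.round(3).tolist())
E
```

```text
clock: 1.5
position: [0.4579, -0.0045, 0.2033]
tcp_rot: [-0.015, 0.709, 0.013, 0.704]
force: [-0.5, 1.5, 0.2]
width: 0.0856
[ 0.45792279 -0.00448315  0.20327166] [-0.01531794  0.7094394   0.01342776  0.704472  ]
[[309.70691628693146, 0.0, 317.839654024722], [0.0, 309.70691628693146, 193.50950247745794], [0.0, 0.0, 1.0]] [[0.999, 0.04, 0.008, 0.456], [0.041, -0.943, -0.331, 0.081], [-0.005, 0.331, -0.944, 0.346], [0.0, 0.0, 0.0, 1.0]]
```

View pics/w1.png

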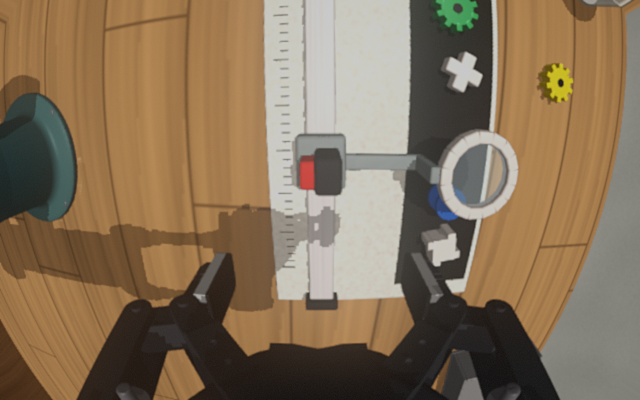

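The wrist view shows the red button at (307,172), black fin at (328,171), lens ring at (478,175) and gear at (457,11).

Run:
```python
from m import *
z=np.load('w1.npz');p,K,E=z['p'],z['K'],z['E']
f=lambda u,v,h:onplane('wrist',K,E,u,v,h).round(4)
r=(mask(p,(0,170,80),(6,255,255))|mask(p,(174,170,80),(180,255,255)))
r[:, :290]=0; r[:,350:]=0; r[200:]=0
for c,s in blobs(r): print(c,s)
print('btn outer edge',f(299.5,172,.093),'fin back edge ',f(341.5,171,.098),'fin ends',f(328,148.5,.098),f(328,194.5,.098))
ys,xs=np.nonzero(cv2.inRange(p,(0,0,0),(50,50,50))[140:205,305:350]);print('fin px',xs.min()+305,xs.max()+305,ys.min()+140,ys.max()+140)
w=cv2.inRange(cv2.cvtColor(p,cv2.COLOR_RGB2HSV),(0,0,120),(180,70,255)); 
cv2.imwrite('pics/w1c.png',cv2.resize(cv2.cvtColor(p[0:230,280:530],cv2.COLOR_RGB2BGR),None,fx=2.5,fy=2.5,interpolation=cv2.INTER_CUBIC))
g=mask(p,(45,80,40),(85,255,255)); x,y,rr=hullc(g,(450,15)); print('gear',x,y,rr,f(x,y,.028))
for u in(478,): print('lens',f(u,175,.094), f(439,175,.094),f(518,175,.094),f(478,130,.094),f(478,221,.094))
```

```text
[306.1 180. ] [301, 168, 12, 21, 148]
btn outer edge [0.4421 0.0111 0.093 ] fin back edge  [0.4772 0.0149 0.098 ] fin ends [0.4651 0.0334 0.098 ] [ 0.467  -0.0063  0.098 ]Traceback (most recent call last):
  File "<stdin>", line 8, in <module>
    return umr_minimum(a, axis, None, out, keepdims, initial, where)
ValueError: zero-size array to reduction operation minimum which has no identity
```

```bash
python3 - <<'E'
from m import *
z=np.load('w1.npz');p,K,E=z['p'],z['K'],z['E']
f=lambda u,v,h:onplane('wrist',K,E,u,v,h).round(4)
g=mask(p,(45,80,40),(85,255,255))
for c,s in blobs(g,100): print(c,s,f(*c,.028))
x,y,rr=hullc(g,max(blobs(g,100),key=lambda b:b[1][4])[0]); print('gear',x,y,rr,f(x,y,.028))
print('lens',f(478,175,.094), f(439,175,.094),f(518,175,.094),f(478,130,.094),f(478,221,.094))
E
python3 -m handwheel '[1,1,13,-30,0,0,0.005, 1,0,0,-35,0,0,0, 1,0,0,-30,0,0,0, 1,0,0,-20,0,0,0, 1,0,0,-20,0,0,0,1,0,0,0,0,0,0]'
```

```text
[455.7  14.1] [432, 0, 47, 33, 1119] [0.5976 0.1785 0.028 ]
gear 455.0 10.0 24.3516902923584 [0.5967 0.1831 0.028 ]
lens [0.6058 0.0173 0.094 ] [0.5653 0.0148 0.094 ] [0.6537 0.0204 0.094 ] [0.5984 0.0587 0.094 ] [ 0.6168 -0.0291  0.094 ]
clock: 2.15
position: [0.4556, 0.0165, 0.064]
tcp_rot: [-0.016, 0.71, 0.018, 0.704]
force: [-1.1, 0.3, -0.7]
width: 0.0852
```

```bash
python3 -m handwheel '[1,4,-7,-6,0,0,0, 1,0,0,0,0,0,0]'; python3 -m handwheel '[-0.2,0,0,0,0,0,0,-0.2,0,0,0,0,0,0,-0.2,0,0,0,0,0,0,-0.2,0,0,0,0,0,0,-0.2,0,0,0,0,0,0]'
```

```text
clock: 2.35
position: [0.4598, 0.0108, 0.0583]
tcp_rot: [-0.017, 0.71, 0.019, 0.704]
force: [0.7, 0.3, 0.5]
width: 0.0854
clock: 2.85
position: [0.4597, 0.0106, 0.0615]
tcp_rot: [-0.017, 0.71, 0.019, 0.704]
force: [-1.1, 0.1, -1.3]
width: 0.0346
```

```bash
python3 -m handwheel '[-1,0,0,-3,0,0,0,-1,0,0,0,0,0,0,-1,0,0,0,0,0,0]';python3 -m handwheel '[-1,0,0,0,0,0,0,-1,0,0,0,0,0,0]'; python3 -c "
from h import *
p,d,K,E=snap('side','s2.png')
cv2.imwrite('pics/s2c.png',cv2.resize(cv2.cvtColor(p[130:400,200:400],cv2.COLOR_RGB2BGR),None,fx=2,fy=2))"
```

```text
clock: 3.15
position: [0.4625, 0.0107, 0.0622]
tcp_rot: [-0.017, 0.708, 0.019, 0.706]
force: [3.6, 0.7, -4.0]
width: 0.0276
clock: 3.35
position: [0.4625, 0.0107, 0.0621]
tcp_rot: [-0.017, 0.708, 0.019, 0.705]
force: [1.9, 0.5, 0.4]
width: 0.0273
```

View pics/s2c.png

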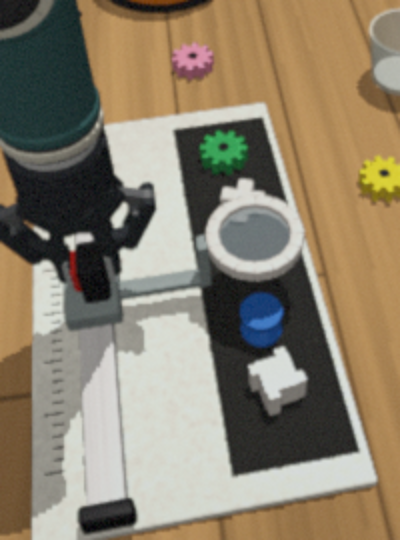

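The side view shows the fingers astride the button and fin, with the red pressed in. I'll slide a small test first.

```bash
python3 -m handwheel '[-1,-0.2,5,0,0,0,0,-1,-0.5,10,0,0,0,0,-1,-0.7,15,0,0,0,0,-1,-0.5,10,0,0,0,0]'
```

```text
clock: 3.8
position: [0.4605, 0.0511, 0.0621]
tcp_rot: [-0.017, 0.708, 0.017, 0.705]
force: [2.9, -1.9, -1.4]
width: 0.0273
```

Force is low and the carriage follows. I'll continue to about 150 mm of the travel, then look.

```bash
python3 -m handwheel '[-1,-0.8,15,0,0,0,0,-1,-0.8,17,0,0,0,0,-1,-0.8,17,0,0,0,0,-1,-0.8,17,0,0,0,0,-1,-0.8,17,0,0,0,0,-1,-0.7,15,0,0,0,0,-1,-0.4,8,0,0,0,0,-1,0,0,0,0,0,0]'
python3 - <<'E'
from m import *
for n in('side','scene'):
    p,d,K,E=snap(n,n+'3.png'); np.savez(n+'3.npz',p=p,d=d,K=K,E=E)
    v,u=np.mgrid[0:400,0:640]; X=np.stack([(u-K[0,2])/K[0,0],(v-K[1,2])/K[1,1],np.ones_like(u)],-1)*d[...,None]@E[:3,:3].T+E[:3,3]
    m=(X[...,2]>.086)&(X[...,2]<.102)&(abs(X[...,0]-.6)<.055)&(abs(X[...,1]-.165)<.07)&(d>0)
    Q=X[m]; print(n,len(Q),cv2.minEnclosingCircle(Q[:,:2].astype(np.float32)))
a=cv2.imread('pics/side3.png')[150:290,200:400];b=cv2.imread('pics/scene3.png')[150:250,280:420]
cv2.imwrite('pics/c3.png',np.vstack([cv2.resize(a,(400,280)),cv2.resize(b,(400,286))]))
E
```

```text
clock: 4.6
position: [0.4549, 0.166, 0.0621]
tcp_rot: [-0.018, 0.708, 0.018, 0.706]
force: [3.8, -1.0, -0.5]
width: 0.0281
side 1107 ((0.5973440408706665, 0.16938084363937378), 0.04755159839987755)
scene 758 ((0.6001982092857361, 0.166856050491333), 0.04850594326853752)
```

View pics/c3.png

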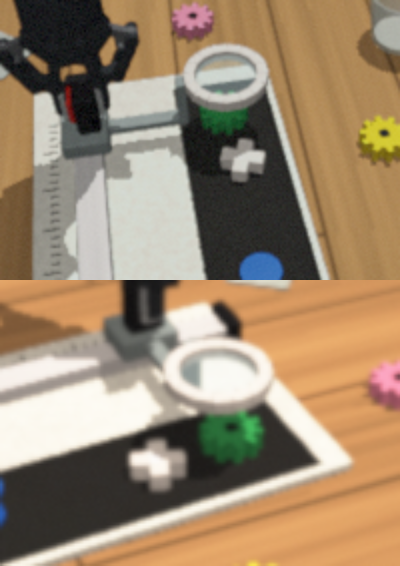

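```bash
cat > r.py <<'E'
from m import *
a=np.array([-.049,.9988]); 
def ext(n,K,E,m,h):
    h_=cv2.convexHull(max(cv2.findContours(m,cv2.RETR_EXTERNAL,cv2.CHAIN_APPROX_NONE)[0],key=cv2.contourArea))[:,0]
    P=np.array([onplane(n,K,E,u,v,h)[:2] for u,v in h_]); c,r=cv2.minEnclosingCircle(P.astype(np.float32))
    s=P@a; el=cv2.fitEllipse((P*1e3).astype(np.float32))
    return 'along rail mid %.4f half %.4f'%((s.min()+s.max())/2,np.ptp(s)/2),'ellipse',np.round(np.array(el[0])@a,1),np.round(el[0],1),np.round(el[1],1)
def ringmask(p,d,K,E,c):
    v,u=np.mgrid[0:400,0:640]; X=np.stack([(u-K[0,2])/K[0,0],(v-K[1,2])/K[1,1],np.ones_like(u)],-1)*d[...,None]@E[:3,:3].T+E[:3,3]
    m=(X[...,2]>.072)&(X[...,2]<.105)&(np.hypot(X[...,0]-c[0],X[...,1]-c[1])<.056)&(d>0)
    return cv2.morphologyEx(m.astype(np.uint8)*255,cv2.MORPH_CLOSE,np.ones((3,3)))
E
python3 - <<'E'
from r import *
for n in('scene','side'):
    z=np.load(n+'0.npz');p,d,K,E=z['p'],z['d'],z['K'],z['E']
    g=mask(p,(45,80,40),(85,255,255)); g[:170]=0
    print(n,'gear',ext(n,K,E,g,.019)); print(n,'ring0',ext(n,K,E,ringmask(p,d,K,E,(.606,.014)),.087))
    z=np.load(n+'3.npz');p,d,K,E=z['p'],z['d'],z['K'],z['E']
    print(n,'ring3',ext(n,K,E,ringmask(p,d,K,E,(.598,.169)),.087))
E
```

```text
scene gear ('along rail mid 0.1566 half 0.0320', 'ellipse', np.float64(155.7), array([596.4, 185.2]), array([57. , 74.8]))
scene ring0 ('along rail mid -0.0151 half 0.0447', 'ellipse', np.float64(-15.2), array([607.4,  14.6]), array([ 88. , 105.6]))
scene ring3 ('along rail mid 0.1399 half 0.0462', 'ellipse', np.float64(140.2), array([599.8, 169.8]), array([ 88.3, 106.4]))
side gear ('along rail mid 0.1572 half 0.0346', 'ellipse', np.float64(158.1), array([599.8, 187.8]), array([55.6, 71.9]))
side ring0 ('along rail mid -0.0141 half 0.0470', 'ellipse', np.float64(-14.8), array([605.7,  14.9]), array([91.9, 98.9]))
side ring3 ('along rail mid 0.1412 half 0.0489', 'ellipse', np.float64(140.5), array([598.7, 170.1]), array([ 94.1, 100.7]))
```

```bash
python3 -m handwheel '[-1,-0.4,8,0,0,0,0,-1,-0.4,8,0,0,0,0,-1,0,0,0,0,0,0]'
python3 - <<'E'
from r import *
for n in('scene','side'):
    p,d,K,E=snap(n,n+'4.png'); print(n,'ring4',ext(n,K,E,ringmask(p,d,K,E,(.597,.185)),.087))
p,d,K,E=snap('wrist','w4.png'); np.savez('w4.npz',p=p,d=d,K=K,E=E)
E
```

```text
clock: 5.0
position: [0.4541, 0.1812, 0.0621]
tcp_rot: [-0.017, 0.708, 0.017, 0.706]
force: [3.1, 1.1, -0.4]
width: 0.0277
scene ring4 ('along rail mid 0.1557 half 0.0467', 'ellipse', np.float64(155.6), array([599.9, 185.2]), array([ 88.5, 105.8]))
side ring4 ('along rail mid 0.1565 half 0.0491', 'ellipse', np.float64(155.6), array([597.4, 185. ]), array([ 94.3, 100.7]))
```

View pics/w4.png

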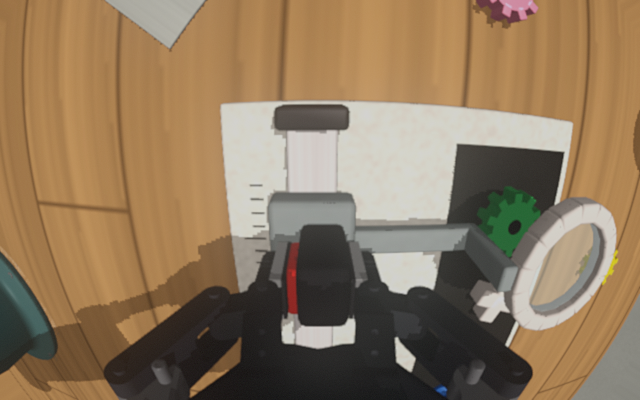

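The wrist view shows the gear unobstructed with its hole at (515,228), and the ring around (563,263).

Run:
```python
from r import *
z=np.load('w4.npz');p,d,K,E=z['p'],z['d'],z['K'],z['E']
g=mask(p,(45,80,20),(85,255,255)); g[:150]=0;g[290:]=0;g[:,:450]=0;g[:,560:]=0
print('gear',ext('wrist',K,E,g,.019)); c=onplane('wrist',K,E,515,228,.028)[:2]; print('hole',c,c@a)
# ring outer silhouette, traced by hand
O=[(512,300),(513,318),(527,329),(545,328),(565,318),(590,293),(607,264),(616,235),(614,212),(600,199),(580,199),(560,208),(540,228),(525,252),(515,280)]
m=np.zeros((400,640),np.uint8);cv2.fillPoly(m,[np.array(O)],255); print('ring',ext('wrist',K,E,m,.087))
```

```text
gear ('along rail mid 0.1551 half 0.0297', 'ellipse', np.float64(155.1), array([602.9, 184.9]), array([53.2, 70.7]))
hole [0.60098934 0.1847849 ] 0.15511468516076155
ring ('along rail mid 0.1525 half 0.0469', 'ellipse', np.float64(154.4), array([607.6, 184.4]), array([90. , 95.7]))
```

All views agree to 0–2 mm, with the lens slightly short. I'll nudge 1 mm, then release.

```bash
python3 -m handwheel '[-1,0,1.2,0,0,0,0,-1,0,0,0,0,0,0]'; python3 -m handwheel '[0,0,0,0,0,0,0,0,0,0,0,0,0,0,0.5,0,0,0,0,0,0,1,0,0,0,0,0,0,1,0,0,0,0,0,0,1,0,0,0,0,0,0]'; python3 -m handwheel '[1,0,0,20,0,0,0,1,0,0,40,0,0,0,1,0,0,50,0,0,0,1,0,0,50,0,0,0,1,-15,-40,30,0,0,0,1,-15,-40,20,0,0,0,1,0,-40,0,0,0,0,1,0,-40,0,0,0,0,1,0,0,0,0,0,0]'
python3 - <<'E'
from r import *
for n in('scene','side'):
    p,d,K,E=snap(n,n+'5.png'); print(n,'ring5',ext(n,K,E,ringmask(p,d,K,E,(.597,.185)),.087))
a_=cv2.imread('pics/side5.png')[160:280,200:380];b=cv2.imread('pics/scene5.png')[140:240,280:420]
cv2.imwrite('pics/c5.png',np.vstack([cv2.resize(a_,(450,300),interpolation=2),cv2.resize(b,(450,290),interpolation=2)]))
E
```

```text
clock: 5.35
position: [0.4541, 0.1817, 0.0621]
tcp_rot: [-0.017, 0.708, 0.017, 0.706]
force: [2.8, 1.7, -1.3]
width: 0.0274
clock: 5.95
position: [0.4545, 0.1813, 0.0623]
tcp_rot: [-0.017, 0.707, 0.017, 0.707]
force: [-0.2, 0.3, -0.6]
width: 0.0853
clock: 6.85
position: [0.4232, 0.0179, 0.2817]
tcp_rot: [-0.02, 0.704, 0.017, 0.71]
force: [-1.1, -0.2, -0.1]
width: 0.0854
scene ring5 ('along rail mid 0.1559 half 0.0466', 'ellipse', np.float64(156.0), array([599.5, 185.6]), array([ 88.7, 106. ]))
side ring5 ('along rail mid 0.1567 half 0.0489', 'ellipse', np.float64(155.8), array([597.6, 185.3]), array([ 93.9, 101. ]))
```

View pics/c5.png

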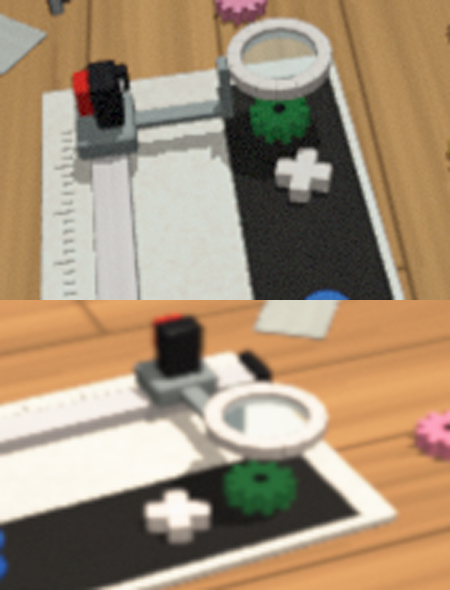

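The button is out again and the gear hasn't been disturbed. One last check from straight above the lens.

```bash
python3 -m handwheel '[1,44,17,5,0,0,0,1,44,17,5,0,0,0,1,44,17,5,0,0,0,1,44,17,0,0,0,0,1,0,0,0,0,0,0]'
python3 - <<'E'
from r import *
p,d,K,E=snap('wrist','w6.png'); np.savez('w6.npz',p=p,d=d,K=K,E=E); print(E[:3,3])
c=E[:3,:3].T@(np.array([.598,.185,.09])-E[:3,3]); th=np.arctan2(np.hypot(*c[:2]),c[2]); q=K[:2,2]+K[0,0]*th*c[:2]/np.hypot(*c[:2]); print(q)
x,y=np.maximum(q.astype(int)-80,0); cv2.imwrite('pics/w6c.png',cv2.resize(cv2.cvtColor(p[y:y+160,x:x+160],cv2.COLOR_RGB2BGR),(560,560),interpolation=2)); print(x,y)
g=mask(p,(45,70,15),(85,255,255)); print([(b,onplane('wrist',K,E,*b[0],.028)) for b in blobs(g,60)])
E
```

```text
clock: 7.45
position: [0.6013, 0.099, 0.2904]
tcp_rot: [-0.021, 0.707, 0.021, 0.706]
force: [-0.4, 0.0, 0.3]
width: 0.0852
[0.59701741 0.18418869 0.43350952]
[318.52253764  89.24961833]
238 9
[]
```

View pics/w6c.png

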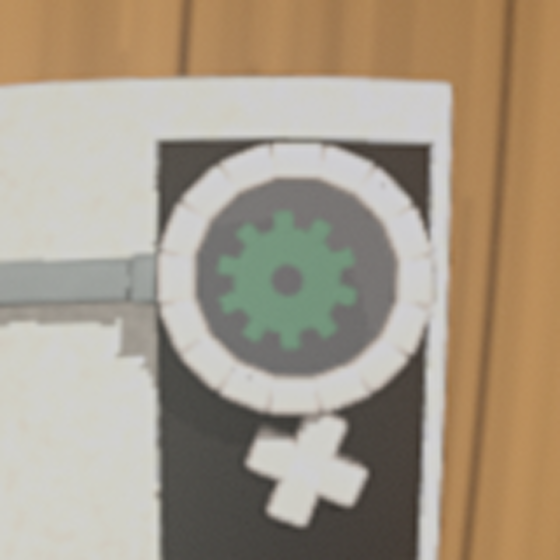

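Run:
```python
from r import *
z=np.load('w6.npz');K,E=z['K'],z['E']
f=lambda u,v,h:onplane('wrist',K,E,238+(u+.5)/3.5-.5,9+(v+.5)/3.5-.5,h)[:2]
G=f(288,280,.028);L=(f(297,141,.094)+f(297,413,.094)+f(160,277,.094)+f(434,277,.094))/4
print(G,L,'along',(G-L)@a,'across',(G-L)@[.9988,.049])
```

```text
[0.59993224 0.18604954] [0.60219447 0.18718197] along -0.0010202295116888615 across -0.0023150120839508935
```

```bash
python3 -c "
from rig import hand_in
print(hand_in())"
```

```text
the job is handed in; nothing more can be done
None
```

The magnifier is now over the green gear, and I handed the job in at about 7.5 s. I squeezed the red release in against the fin, slid the carriage about 171 mm along the rail, opened the gripper and backed the arm off.

- **Centring:** the last view, from straight above, puts the lens within about 1 mm of the gear's centre along the rail. Across the rail, where the carriage can't be adjusted, it is about 2 mm off. The scene and side cameras also agreed within about 2 mm.
- **Release:** the pictures after letting go show the red button out again, and the lens was still in place. I did not push on the carriage to test the lock.
- **Gear:** it shows no measurable shift from where it lay at the start. Gear measurements differ by 1–2 mm between views.
- **Forces and odd readings:** tool force read no more than about 5 N at the ends of the moves. The grip width read 27–28 mm instead of the expected 30 mm, but the carriage slid freely.

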